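# Shut and lock the puzzle box

### The arm

A 7-joint arm with a two-finger parallel gripper is mounted at the origin on the work surface. World frame = base frame: x ahead of the robot, y to its left, z up, the work surface at z = 0. Lengths are in m, angles in rad, forces in N, time in s.
With the tool pointing down it reaches from about 0.35 to 0.9 m from the base axis. Payload 7.2 kg.
Tool frame: the origin (TCP) lies on the front face of the gripper's body, between the roots of the fingers; the fingertips stand 73 mm ahead of it and the grasp point (between the pads) lies 54 mm ahead of it; z points along the fingers, y is the line along which they close (so a half turn about z gives the same grasp; the last joint's range is limited). The gripper opens to 85 mm and grips with 20 to 120 N. Pads are 22 mm wide; open, the fingers measure 114 mm over their backs; the gripper's body (76 mm by 85 mm) begins 54 mm behind the grasp point. The pads swing forward as they close: fully open they stand 13 mm farther back than shut.
Start: joints at [1.141, 0.411, -0.013, 1.596, 0.006, 1.134, -0.082], TCP at [0.221, -0.585, 0.304] pointing down, gripper open.
Joint ranges: [-2.95, 2.95], [-0.29, 1.99], [-1.47, 1.44], [0.14, 2.54], [-1.03, 4.17], [0.13, 1.85], [-2.86, 2.86]. Speed limits (rad/s): [2.39, 2.39, 3.01, 3.01, 3.14, 3.14, 3.14].

### API

Orientations are given as a unit quaternion [x, y, z, w].
In Python, from plant import robot gives the robot as it stands.
- The arm moves only by the shell command python3 -m crank 'ROWS' [OPENING] [FORCE]. ROWS is a JSON object of lists of equal length, an entry for each row: "translation": the shift along the tool's x, y, z in mm, a list of three; "spin": the turn about the tool's z in degrees. A call has exactly 8 rows; each row is the pose to reach, as a shift and turn from the pose commanded when the call began, along the tool's axes at that moment; what a row does not reach only later rows make up. A row lasts 1/12 s, in which the tool goes at most 41.7 mm and 7.16 degrees, less where a joint would pass 70% of its speed; a pose out of reach is approached as far as the arm can. A call with a gripper value outside its range is refused whole. OPENING is the gripper's target within -1 to 1 (fully open at 1, half-way at 0, shut at -1), set as the call begins (- or left out, the last holds). The fingers move at their own pace and stop on an object; FORCE is the grip in N (left out, the last holds). Time passes only in rows, so rows that repeat a pose let the fingers close, or fill a call up. It gives the time, the measured TCP pose, the force and the opening at its end, in the units of the state.
- robot.get_state(): the state, without advancing time (a new reading comes with each control period).
- robot.camera(name): name is "side" or "top" or "wrist"; returns a dict with "frame" (400x640x3 uint8, blue, green, red), "K" (3x3 intrinsics, pixels), "world_from_camera" (4x4, takes a point from camera to world coordinates). Camera axes: x right, y up, looking along -z (the intrinsics and any distortion apply to the point x, -y, -z); pixel columns grow to the right and rows downward; lengths in m; the calibration is good to about 2 mm. A picture is of the moment at which its call begins. There is no depth.
- robot.hand_in(): hands the job in, once; it reports no verdict.
The state is a dict: "time": time; "joints": joint angles; "joint_velocities": joint speeds; "joint_torque": joint torques, N m; "ee_pos": TCP position; "ee_rot": TCP orientation; "wrist_force": force on the tool from outside, world axes, zero at the start; "moment": the same for the moment, N m; "width": finger opening in m.
Only numpy, scipy, OpenCV 4.12 (cv2) and the standard library are available. Lean on these libraries where they do the work, as an engineer would, in place of code of your own. Each camera call takes 0.05 s, during which the arm holds its last target. There are 200 camera calls.

### The job

Shut and lock the wooden puzzle box: pull the round lock knob on its front straight out until it clicks into its out position, slide the panel on top fully shut, then push the knob back fully home and let go. Leave the remote, candy dish, coaster and desk bell where they are.

Things in the scene. Friction and masses are not known exactly. Their poses are not given: they have to be found in the camera images.
- puzzle_box: Wooden puzzle box, 130 (x) by 220 (y) by 78 (z) mm, fixed to the table. Origin: centre of its underside. Its front face (own -x side, 65 mm from the origin) carries the lock knob; its length runs along its own y. The panel slides along its top; its walls and rails end flush with the panel's top, 78 mm above the table.
- lock_knob (a joint): Push-pull lock knob, metres: 0 = home (pushed in), 0.018 = out, along the box's own -x. A spring detent snaps it to whichever end is nearer once past the middle; about 5 to 6 N either way. It starts home. While it is home, a bolt behind it stops an open panel about 25 mm short of shut, and locks a shut one; while it is out the panel is free. It cannot be pushed home if the panel stands between 3 and 25 mm open.
- knob_grip (a point): Centre of the knob's head, on its axis, 46 mm above the table; moves with the knob. The head is a pale wooden cylinder 36 mm in diameter and 26 mm long, its axis along the box's x, level; home, its centre is 29 mm in front of the box's front face, joined by a 14 mm thick brass stem (16 mm bare between head and face). Its axes are the box's.
- panel (a joint): Sliding top panel, metres: 0 = fully shut (against a stop), grows towards the box's own +y, 0.09 = fully open; starts 0.045 to 0.085 open. Friction about 1.5 N; it stays where it is left.
- panel_grip (a point): Point on the panel's grip bar: on the bar's vertical centre line, 26 mm above the panel's top and 10 mm below the bar's top (104 mm above the table). The bar stands on the panel, 50 mm long along the box's x, 14 mm thick along the box's y (the sliding direction), 36 mm high. The panel is a dark wooden plate 106 (x) by 110 (y) by 8 mm.
- remote: Grey remote control lying flat, 170 (own x) by 46 by 18 mm, behind the box; loose. Origin: centre of its underside.
- candy_dish: Empty glass candy dish, 110 mm across, 45 mm high, loose, beside or behind the box. Origin: centre of its underside.
- coaster: Round ceramic coaster, 96 mm across, 9 mm thick, loose, beside or behind the box. Origin: centre of its underside.
- bell: Chrome desk bell, 86 mm across, 56 mm high, loose, beside or behind the box. Origin: centre of its underside.

How it is judged:
By the outcome, as a careful person would: the job done as asked, in the order asked, and still so for the second after the job is handed in, with the robot touching nothing.
It also fails if it takes over 56 s, if anything falls off the work surface, if the arm or the gripper's body presses on something with over 40 N, if the wrist force passes 120 N, or if a joint passes its speed limit or range.

## Working session

There is one attempt and no reset: what is moved stays moved. The work goes in short steps, Python scripts to look and compute and a shell command to move; the robot and the scene stay as the last step left them, time stands still between calls to the robot, and variables do not carry over. Pictures are saved under pics/ and viewed, on a budget of 10 in all, crops included, one or two more only if the job needs it, and the job is handed in when it is done.

```bash
ls; mkdir -p pics
python3 - <<'E'
from plant import robot
import cv2,numpy as np
s=robot.get_state();print(s)
for n in("top","side"):
    c=robot.camera(n);cv2.imwrite(f"pics/{n}0.png",c["frame"]);np.savez(f"{n}.npz",K=c["K"],T=c["world_from_camera"]);print(n,c["K"],c["world_from_camera"],c.keys())
E
```

```text
pics
{'time': 0.0, 'joints': array([ 1.14082662,  0.41191957, -0.01271134,  1.59701212,  0.0056187 ,
        1.1342845 , -0.08218879]), 'joint_velocities': array([-6.67166149e-04, -9.10536889e-04, -6.04080848e-04, -8.31692929e-05,
        6.86940320e-04, -1.23486491e-04,  1.54547477e-03]), 'joint_torque': array([ 2.50342482e-04, -6.00622559e+01,  6.82547428e-01, -2.99412167e+01,
        1.39647929e-02,  1.05855701e-02,  2.07795023e-05]), 'ee_pos': array([ 0.22104459, -0.58422228,  0.30305379]), 'ee_rot': array([ 9.83680716e-01,  1.79921147e-01, -2.05964593e-04, -7.66733629e-04]), 'wrist_force': array([ 0.520208  ,  0.54550783, -0.40901551]), 'moment': array([-0.00915234, -0.05140057, -0.00995737]), 'width': 0.08548731631113854}
top [[398.36053837   0.         319.51142197]
 [  0.         398.36053837 203.35392424]
 [  0.           0.           1.        ]] [[-0.00798588  0.9905384  -0.1370033   0.49429076]
 [-0.99980107 -0.00540512  0.01919892  0.06918601]
 [ 0.01827675  0.13712936  0.99038452  1.02817674]
 [ 0.          0.          0.          1.        ]] dict_keys(['frame', 'K', 'world_from_camera'])
side [[362.25804043   0.         316.89319415]
 [  0.         362.25804043 198.67733368]
 [  0.           0.           1.        ]] [[-0.70789351  0.55676879 -0.43462086  0.33348882]
 [-0.70615508 -0.54461693  0.45247917  0.3960311 ]
 [ 0.0152244   0.6272168   0.7786959   0.64041626]
 [ 0.          0.          0.          1.        ]] dict_keys(['frame', 'K', 'world_from_camera'])
```

View pics/top0.png

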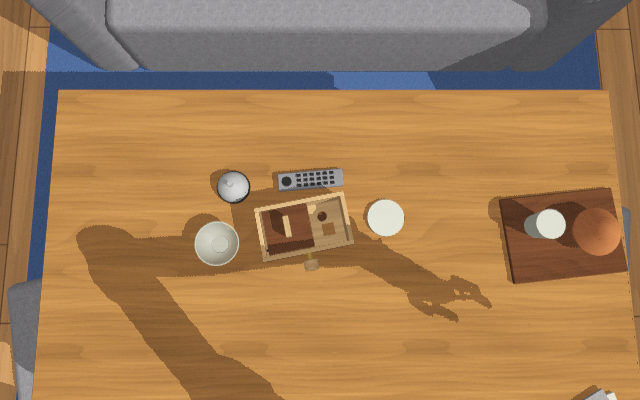

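View pics/side0.png

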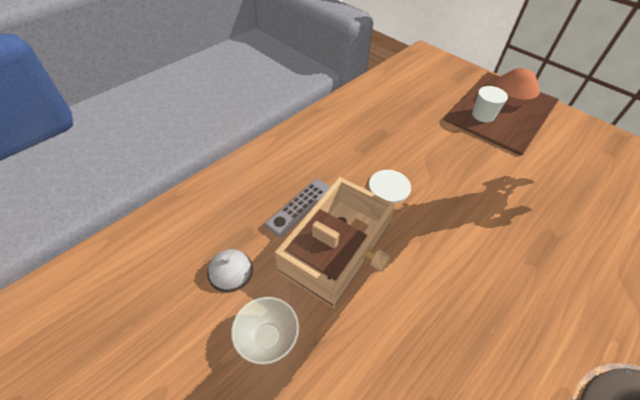

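Top: box around pixel (304,227), knob at (311,265), panel bar at (287,226); bell (234,186), dish (217,244), remote (310,180) and coaster (386,217). Side: knob (378,260), bar (326,234). Next, an enlarged crop of each.

Run:
```python
import cv2,numpy as np
t=cv2.imread("pics/top0.png")[175:285,240:370];cv2.imwrite("pics/topc.png",cv2.resize(t,None,fx=5,fy=5,interpolation=cv2.INTER_CUBIC))
t=cv2.imread("pics/side0.png")[170:310,265:405];cv2.imwrite("pics/sidec.png",cv2.resize(t,None,fx=4,fy=4,interpolation=cv2.INTER_CUBIC))
```

```text
(no output)
```

View pics/topc.png

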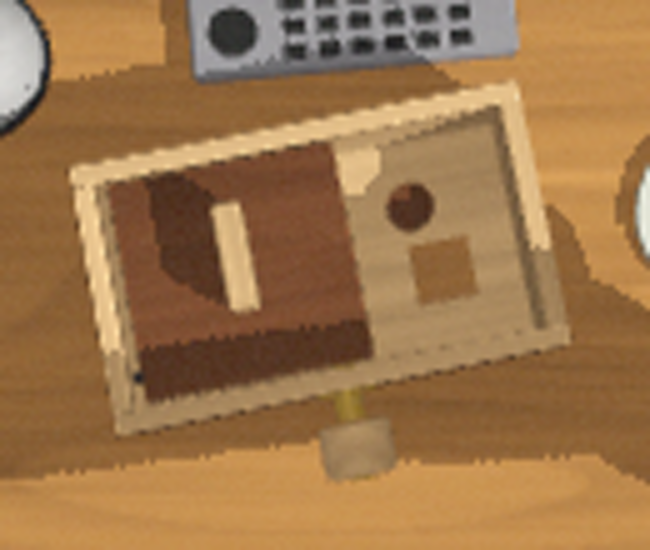

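View pics/sidec.png

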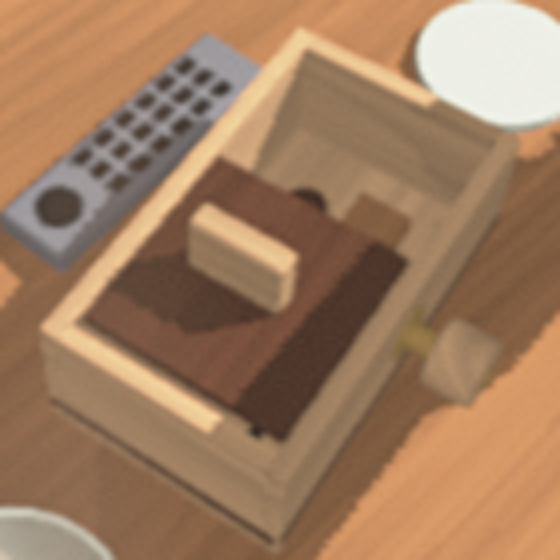

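Top crop: box-top corners (72,170), (517,84), (568,340), (120,432); bar-top centre (235,257); knob head around (358,450), stem (347,405). Side crop: box corners (302,30), (517,135), (42,328); bar top (244,237).

```bash
cat > h.py <<'E'
import numpy as np
from scipy.optimize import least_squares
from scipy.spatial.transform import Rotation as R
class Cam:
    def __init__(s,K,T): s.K,s.T=K,T
    def ray(s,u,v,z):
        d=s.T[:3,:3]@(np.linalg.inv(s.K)@[u,v,1]*[1,-1,-1]); o=s.T[:3,3]
        return o+d*(z-o[2])/d[2]
    def px(s,p):
        q=s.T[:3,:3].T@(np.asarray(p)-s.T[:3,3]); q=s.K@(q*[1,-1,-1]); return q[:2]/q[2]
def load(n):
    d=np.load(n+".npz"); return Cam(d["K"],d["T"])
def w(pose,p):
    x,y,a=pose; c,s=np.cos(a),np.sin(a)
    return np.array([x+c*p[0]-s*p[1],y+s*p[0]+c*p[1],p[2]])
E
python3 - <<'E'
from h import *
top,side=load("top"),load("side")
tp=lambda u,v:np.array([240+(u+.5)/5-.5,175+(v+.5)/5-.5]); sp=lambda u,v:np.array([265+(u+.5)/4-.5,170+(v+.5)/4-.5])
C=dict(bl=(.065,.11,.078),br=(.065,-.11,.078),fr=(-.065,-.11,.078),fl=(-.065,.11,.078))
ob=[(top,tp(72,168),C['bl']),(top,tp(517,82),C['br']),(top,tp(569,340),C['fr']),(top,tp(118,432),C['fl'])]
os=[(side,sp(302,28),C['br']),(side,sp(518,137),C['fr']),(side,sp(41,328),C['bl'])]
for o in(ob,os,ob+os):
    f=lambda p:np.concatenate([c.px(w(p,q))-u for c,u,q in o])
    r=least_squares(f,[.5,.1,.2]); print(r.x.round(4),np.degrees(r.x[2]).round(2),f(r.x).round(1))
P=r.x
def loc(p):
    c,s=np.cos(P[2]),np.sin(P[2]);d=p[:2]-P[:2];return np.array([c*d[0]+s*d[1],-s*d[0]+c*d[1]])*1000
for n,p in(("top bar",top.ray(*tp(235,257),.114)),("side bar",side.ray(*sp(244,237),.114)),("top knob",top.ray(*tp(358,450),.05)),("stem",top.ray(*tp(347,405),.046)),("side knob",side.ray(*sp(460,360),.046)),("panel edge",top.ray(*tp(350,250),.078))): print(n,p.round(4),loc(p).round(1))
from plant import robot
print(R.from_quat(robot.get_state()["ee_rot"]).as_matrix().round(3))
E
```

```text
[0.5728 0.0892 0.1883] 10.79 [-0.6 -0.5  0.1 -0.7  0.8  0.6 -0.3  0.5]
[0.5721 0.0883 0.1941] 11.12 [-0.8 -0.3  1.1  0.1 -0.3  0. ]
[0.5724 0.0888 0.1902] 10.9 [-0.5 -0.2  0.2 -0.6  1.   0.7 -0.   0.7 -0.9 -0.2  1.   0.3 -0.8 -0.2]
top bar [0.5687 0.1274 0.114 ] [ 3.6 38.6]
side bar [0.5687 0.1272 0.114 ] [ 3.6 38.4]
top knob [0.4797 0.0716 0.05  ] [-94.3   0.6]
stem [0.5014 0.0769 0.046 ] [-72.    1.7]
side knob [0.4807 0.0703 0.046 ] [-93.6  -0.9]
panel edge [0.5746 0.0749 0.078 ] [ -0.5 -14.1]
[[ 0.935  0.354 -0.001]
 [ 0.354 -0.935  0.001]
 [-0.    -0.001 -1.   ]]
```

Both views agree: box at (0.572, 0.089), yaw 10.9°, knob at local (-94, 0), panel about 85 mm open. Moving toward a hover above the knob.

```bash
cat >> h.py <<'E'
P=np.array([.5724,.0888,.1902])
def delta(target):  # world TCP target -> mm in the present tool axes, plus spin
    from plant import robot
    s=robot.get_state(); M=R.from_quat(s["ee_rot"]).as_matrix()
    a=np.degrees(np.arctan2(M[1,0],M[0,0])-P[2])
    print("t",round(s["time"],2),"tcp",s["ee_pos"].round(4),"F",s["wrist_force"].round(1),"w",round(s["width"],4),"delta",(M.T@(target-s["ee_pos"])*1000).round(1),"spin",round(a,2))
E
python3 -m crank '{"translation":[[20,-22,0],[55,-60,0],[90,-99,0],[125,-137,0],[155,-170,5],[180,-198,10],[200,-220,15],[215,-236,20]],"spin":[1,3,5,7,9,9.8,9.8,9.8]}' 1 30
python3 -c "
from h import *
delta(w(P,(-.094,0,.2)))"
```

```text
time: 0.77
ee_pos: [0.339, -0.2857, 0.284]
ee_rot: [0.995, 0.095, 0.0, 0.0]
wrist_force: [0.5, -0.6, -0.1]
width: 0.0853
t 0.77 tcp [ 0.339  -0.2857  0.284 ] F [ 0.5 -0.6 -0.1] w 0.0853 delta [ 206.1 -323.5   83.8] spin 0.03
```

```bash
python3 -m crank '{"translation":[[12,-19,5],[35,-56,14],[58,-92,24],[82,-128,33],[105,-165,43],[128,-201,52],[148,-232,60],[160,-251,65]],"spin":[0,0,0,0,0,0,0,0]}'
python3 -c "
from h import *
delta(w(P,(-.094,0,.2)))"
```

```text
time: 1.43
ee_pos: [0.4487, -0.0077, 0.2184]
ee_rot: [0.995, 0.096, 0.0, -0.0]
wrist_force: [-0.0, 0.3, -0.1]
width: 0.0853
t 1.43 tcp [ 0.4487 -0.0077  0.2184] F [-0.   0.3 -0.1] w 0.0853 delta [ 45.8 -71.3  18.4] spin 0.13
```

```bash
python3 -m crank '{"translation":[[10,-15,4],[20,-32,8],[31,-49,13],[39,-62,16],[44,-69,18],[46,-71,18],[46,-71,18],[46,-71,18]],"spin":[0,0,0,0,0,0,0,0]}'
python3 - <<'E'
from h import *
from plant import robot
import cv2
delta(w(P,(-.094,0,.1)))
c=robot.camera("wrist");k=Cam(c["K"],c["world_from_camera"]);f=c["frame"].copy();cv2.imwrite("pics/wrist1.png",f)
for q in[(-.094,0,.046),(-.107,0,.064),(-.081,0,.064),(-.065,-.11,.078),(.0036,.0385,.114)]: print(q,k.px(w(P,q)).round(1))
E
```

```text
time: 2.1
ee_pos: [0.4798, 0.0666, 0.2009]
ee_rot: [0.995, 0.095, -0.0, 0.0]
wrist_force: [-0.6, -0.4, -0.3]
width: 0.0856
t 2.1 tcp [0.4798 0.0666 0.2009] F [-0.6 -0.4 -0.3] w 0.0856 delta [  1.2  -4.4 100.9] spin -0.01
(-0.094, 0, 0.046) [315.  202.2]
(-0.107, 0, 0.064) [314.6 230.9]
(-0.081, 0, 0.064) [314.4 190.4]
(-0.065, -0.11, 0.078) [514.1 169. ]
(0.0036, 0.0385, 0.114) [214.2  19.7]
```

View pics/wrist1.png

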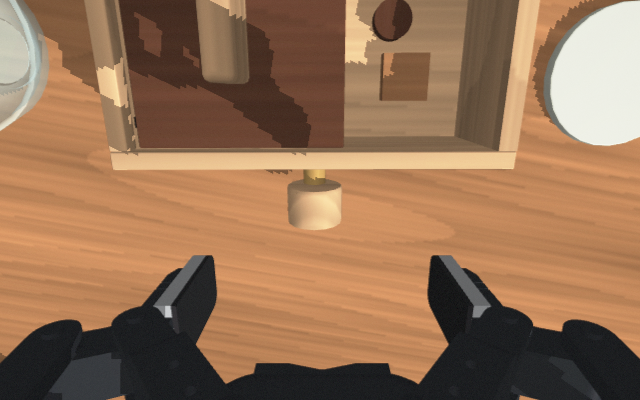

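The knob head spans (288–342, 180–228), with its centre at (315,203). That matches the prediction (315,202), and the box's front edge is level, so yaw is right. Descending.

```bash
python3 -m crank '{"translation":[[0,0,15],[0,0,40],[0,0,65],[0,0,82],[0,0,90],[0,0,90],[0,0,90],[0,0,90]],"spin":[0,0,0,0,0,0,0,0]}'
python3 -c "
from h import *
delta(w(P,(-.094,0,.1)))"
```

```text
time: 2.82
ee_pos: [0.4806, 0.0673, 0.112]
ee_rot: [0.995, 0.095, 0.001, 0.0]
wrist_force: [-0.4, -0.2, 0.4]
width: 0.0855
t 2.82 tcp [0.4806 0.0673 0.112 ] F [-0.4 -0.2  0.4] w 0.0855 delta [ 0.2 -3.7 12. ] spin -0.0
```

```bash
python3 -m crank '{"translation":[[0,-2,6],[0,-4,12],[0,-4,13],[0,-4,13],[0,-4,13],[0,-4,13],[0,-4,13],[0,-4,13]],"spin":[0,0,0,0,0,0,0,0]}'
python3 -m crank '{"translation":[[0,0,0],[0,0,0],[0,0,0],[0,0,0],[0,0,0],[0,0,0],[0,0,0],[0,0,0]],"spin":[0,0,0,0,0,0,0,0]}' -1 40
python3 -c "
from h import *
delta(w(P,(-.094,0,.1)))"
```

```text
time: 3.48
ee_pos: [0.4793, 0.0714, 0.098]
ee_rot: [0.995, 0.095, 0.0, 0.0]
wrist_force: [0.4, -0.0, 0.1]
width: 0.0852
time: 4.15
ee_pos: [0.4792, 0.0713, 0.098]
ee_rot: [0.995, 0.095, 0.0, 0.0]
wrist_force: [-1.9, -1.2, 4.0]
width: 0.0347
t 4.15 tcp [0.4792 0.0713 0.098 ] F [-1.9 -1.2  4. ] w 0.0347 delta [ 0.8  0.5 -2. ] spin 0.03
```

Gripped (34.7 mm). Pulling straight out along the box's -x.

```bash
python3 -m crank '{"translation":[[-3,0,0],[-7,0,0],[-11,0,0],[-15,0,0],[-18,0,0],[-19,0,0],[-19,0,0],[-19,0,0]],"spin":[0,0,0,0,0,0,0,0]}'
python3 - <<'E'
from h import *
from plant import robot
import cv2
delta(w(P,(-.112,0,.1)))
c=robot.camera("wrist");f=c["frame"];cv2.imwrite("pics/wrist2.png",f)
E
```

```text
time: 4.82
ee_pos: [0.4614, 0.0679, 0.0981]
ee_rot: [0.995, 0.095, 0.001, -0.0]
wrist_force: [6.2, 0.3, -1.8]
width: 0.0346
t 4.82 tcp [0.4614 0.0679 0.0981] F [ 6.2  0.3 -1.8] w 0.0346 delta [ 1.   0.5 -1.9] spin 0.03
```

View pics/wrist2.png

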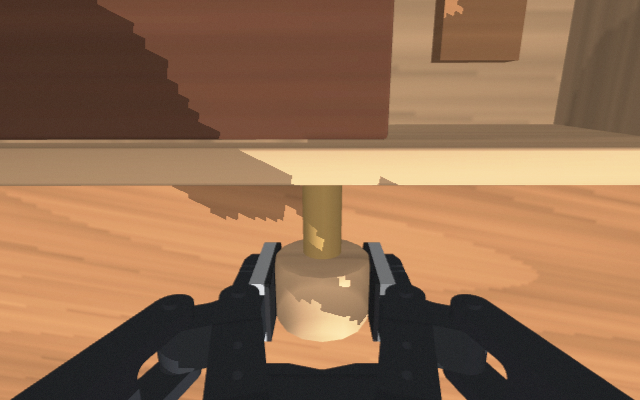

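The head is at (322,290) with a long bare brass stem (rows 185–258); it moved 18 mm. Releasing, rising, and checking that it stays out.

```bash
python3 -m crank '{"translation":[[0,0,0],[0,0,0],[0,0,0],[0,0,0],[0,0,0],[0,0,-5],[0,0,-25],[0,0,-55]],"spin":[0,0,0,0,0,0,0,0]}' 1
python3 -m crank '{"translation":[[0,0,-30],[10,-4,-55],[35,-12,-65],[65,-22,-67],[90,-31,-67],[107,-36,-67],[114,-38,-67],[114,-38,-67]],"spin":[0,0,0,0,0,0,0,0]}'
python3 - <<'E'
from h import *
from plant import robot
import cv2
delta(w(P,(.002,.0385,.158)))
c=robot.camera("wrist");k=Cam(c["K"],c["world_from_camera"]);cv2.imwrite("pics/wrist3.png",c["frame"])
for q in[(.025,.0385,.114),(-.025,.0385,.114),(-.112,0,.064),(-.125,0,.064)]: print(q,k.px(w(P,q)).round(1))
E
```

```text
time: 5.53
ee_pos: [0.4589, 0.0676, 0.1519]
ee_rot: [0.995, 0.095, -0.003, -0.0]
wrist_force: [0.3, -0.9, 0.7]
width: 0.0855
time: 6.2
ee_pos: [0.5659, 0.1276, 0.2197]
ee_rot: [0.995, 0.096, -0.0, -0.0]
wrist_force: [-0.2, 0.4, -0.6]
width: 0.0855
t 6.2 tcp [0.5659 0.1276 0.2197] F [-0.2  0.4 -0.6] w 0.0855 delta [ 1.1  0.8 61.7] spin 0.08
(0.025, 0.0385, 0.114) [323.5 188. ]
(-0.025, 0.0385, 0.114) [323.3 276.3]
(-0.112, 0, 0.064) [374.3 347.6]
(-0.125, 0, 0.064) [373.5 362. ]
```

View pics/wrist3.png

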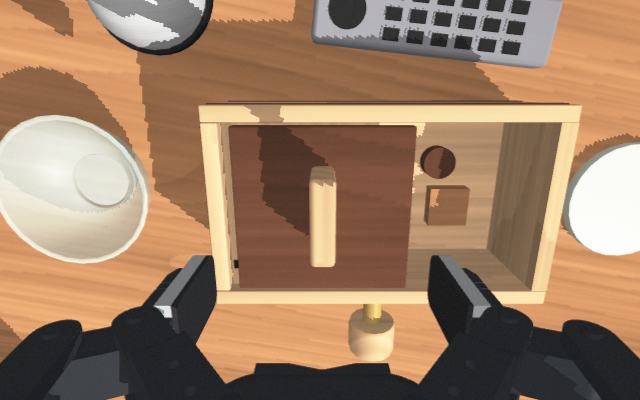

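Knob remains out at (372,335). The bar is centred at (323,222), matching column 323, so the lateral alignment holds. Descend and grip.

```bash
python3 -m crank '{"translation":[[1,0,12],[3,0,30],[4,0,47],[4,0,57],[4,0,60],[4,0,60],[4,0,60],[4,0,60]],"spin":[0,0,0,0,0,0,0,0]}'
python3 -m crank '{"translation":[[0,0,0],[0,0,0],[0,0,0],[0,0,0],[0,0,0],[0,0,0],[0,0,0],[0,0,0]],"spin":[0,0,0,0,0,0,0,0]}' -1 30
python3 -c "
from h import *
delta(w(P,(.002,-.047,.158)))"
```

```text
time: 6.92
ee_pos: [0.5695, 0.1276, 0.1608]
ee_rot: [0.995, 0.095, 0.001, -0.0]
wrist_force: [1.2, 0.1, -0.3]
width: 0.0854
time: 7.58
ee_pos: [0.5692, 0.1275, 0.16]
ee_rot: [0.995, 0.095, 0.0, 0.0]
wrist_force: [0.2, 0.3, 2.2]
width: 0.0133
t 7.58 tcp [0.5692 0.1275 0.16  ] F [0.2 0.3 2.2] w 0.0133 delta [-2.3 85.6  2. ] spin 0.03
```

Bar gripped (13.3 mm). Slide shut along tool +y.

```bash
python3 -m crank '{"translation":[[0,4,0],[0,14,0],[0,26,0],[0,40,0],[0,54,0],[0,66,0],[0,73,0],[0,75,0]],"spin":[0,0,0,0,0,0,0,0]}'
python3 -m crank '{"translation":[[0,2,0],[0,4,0],[0,5,0],[0,6,0],[0,7,0],[0,8,0],[0,8,0],[0,8,0]],"spin":[0,0,0,0,0,0,0,0]}'
python3 -c "
from h import *
delta(w(P,(.002,-.047,.158)))"
```

```text
time: 8.25
ee_pos: [0.5841, 0.0511, 0.16]
ee_rot: [0.996, 0.094, 0.0, 0.001]
wrist_force: [0.2, 0.1, 4.0]
width: 0.0136
time: 8.92
ee_pos: [0.5851, 0.0461, 0.16]
ee_rot: [0.995, 0.095, 0.0, 0.0]
wrist_force: [-0.2, 1.0, 5.2]
width: 0.0133
t 8.92 tcp [0.5851 0.0461 0.16  ] F [-0.2  1.   5.2] w 0.0133 delta [-2.4  2.7  2. ] spin 0.05
```

```bash
python3 -m crank '{"translation":[[0,1,0],[0,2,0],[0,3,0],[0,3,0],[0,4,0],[0,4,0],[0,4,0],[0,4,0]],"spin":[0,0,0,0,0,0,0,0]}'
python3 -c "
from h import *
delta(w(P,(.002,-.047,.158)))"
```

```text
time: 9.58
ee_pos: [0.5851, 0.0457, 0.16]
ee_rot: [0.995, 0.097, -0.0, -0.002]
wrist_force: [-3.1, 10.1, 3.8]
width: 0.0137
t 9.58 tcp [0.5851 0.0457 0.16  ] F [-3.1 10.1  3.8] w 0.0137 delta [-2.4  2.2  2. ] spin 0.19
```

It stopped hard (10 N for 4 mm of further command) after 83 mm of travel. Release, rise, and look from above.

```bash
python3 -m crank '{"translation":[[0,0,0],[0,0,0],[0,0,0],[0,0,0],[0,-2,0],[0,-4,-5],[0,-4,-25],[0,-4,-55]],"spin":[0,0,0,0,0,0,0,0]}' 1
python3 -m crank '{"translation":[[-10,-5,-10],[-30,-12,-15],[-55,-22,-15],[-80,-32,-15],[-100,-40,-15],[-112,-43,-15],[-115,-44,-15],[-115,-44,-15]],"spin":[0,0,0,0,0,0,0,0]}'
python3 - <<'E'
from h import *
from plant import robot
import cv2
delta(w(P,(-.112,0,.1)))
c=robot.camera("wrist");k=Cam(c["K"],c["world_from_camera"]);cv2.imwrite("pics/wrist4.png",c["frame"])
for q in[(-.112,0,.046),(-.125,0,.064),(0,-.0465,.114)]: print(q,k.px(w(P,q)).round(1))
E
```

```text
time: 10.25
ee_pos: [0.5834, 0.046, 0.2133]
ee_rot: [0.995, 0.095, -0.003, -0.0]
wrist_force: [-0.1, 0.7, -0.1]
width: 0.0853
time: 10.92
ee_pos: [0.4635, 0.0675, 0.2305]
ee_rot: [0.995, 0.095, 0.0, 0.0]
wrist_force: [-0.7, -1.1, -0.5]
width: 0.0859
t 10.92 tcp [0.4635 0.0675 0.2305] F [-0.7 -1.1 -0.5] w 0.0859 delta [ -1.1  -0.4 130.5] spin 0.06
(-0.112, 0, 0.046) [321.1 193.3]
(-0.125, 0, 0.064) [321.1 218.2]
(0, -0.0465, 0.114) [420.    3.4]
```

View pics/wrist4.png

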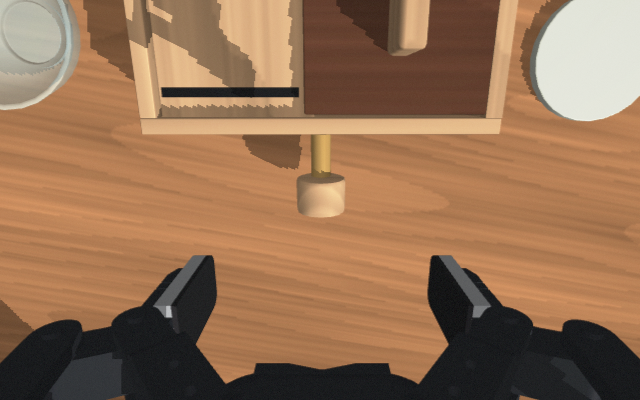

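The panel meets the right-hand wall (column ~500), and the knob is still out at (321,195), as predicted. Descend, grip and push home.

```bash
python3 -m crank '{"translation":[[0,0,20],[0,0,48],[0,0,76],[0,0,102],[-1,0,120],[-1,0,129],[-1,0,132],[-1,0,132]],"spin":[0,0,0,0,0,0,0,0]}'
python3 -m crank '{"translation":[[0,0,0],[0,0,0],[0,0,0],[0,0,0],[0,0,0],[0,0,0],[0,0,0],[0,0,0]],"spin":[0,0,0,0,0,0,0,0]}' -1 40
python3 -m crank '{"translation":[[3,0,0],[7,0,0],[11,0,0],[15,0,0],[18,0,0],[19,0,0],[20,0,0],[20,0,0]],"spin":[0,0,0,0,0,0,0,0]}'
python3 -c "
from h import *
delta(w(P,(-.094,0,.1)))"
```

```text
time: 11.63
ee_pos: [0.4632, 0.0673, 0.0975]
ee_rot: [0.995, 0.095, -0.0, -0.0]
wrist_force: [0.3, 0.8, 0.2]
width: 0.0855
time: 12.3
ee_pos: [0.4632, 0.0681, 0.0989]
ee_rot: [0.995, 0.095, 0.001, -0.0]
wrist_force: [-2.0, 2.2, 6.8]
width: 0.0347
time: 12.97
ee_pos: [0.4809, 0.0716, 0.0987]
ee_rot: [0.995, 0.095, -0.001, 0.0]
wrist_force: [-8.6, 1.3, 15.7]
width: 0.0347
t 12.97 tcp [0.4809 0.0716 0.0987] F [-8.6  1.3 15.7] w 0.0347 delta [-0.9  0.4 -1.3] spin 0.04
```

Moved 18 mm against a firm stop. Release, rise clear and check.

```bash
python3 -m crank '{"translation":[[0,0,0],[0,0,0],[0,0,0],[0,0,0],[0,0,0],[0,0,-5],[0,0,-25],[0,0,-55]],"spin":[0,0,0,0,0,0,0,0]}' 1
python3 -m crank '{"translation":[[0,0,-30],[0,0,-65],[-10,0,-100],[-25,0,-125],[-35,0,-140],[-40,0,-148],[-40,0,-150],[-40,0,-150]],"spin":[0,0,0,0,0,0,0,0]}'
python3 - <<'E'
from h import *
from plant import robot
import cv2
delta(w(P,(-.094,0,.1)))
c=robot.camera("wrist");k=Cam(c["K"],c["world_from_camera"]);a=c["frame"]
for q in[(-.081,0,.064),(-.107,0,.064),(-.125,0,.064),(0,-.0465,.114)]: print(q,k.px(w(P,q)).round(1))
b=robot.camera("side");s=cv2.resize(b["frame"][150:350,200:440],None,fx=2,fy=2,interpolation=cv2.INTER_CUBIC)
o=np.zeros((400,800,3),np.uint8);o[:320,:320]=cv2.resize(a,(320,200))[:,:320].repeat(1,0) if 0 else 0
o[:,:480]=s;o[:400,480:]=a[:,160:480];cv2.imwrite("pics/final.png",o)
cv2.imwrite("pics/ftop.png",robot.camera("top")["frame"])
E
```

```text
time: 13.63
ee_pos: [0.4809, 0.0708, 0.1517]
ee_rot: [0.995, 0.095, -0.002, -0.0]
wrist_force: [0.2, -0.2, 0.6]
width: 0.0854
time: 14.3
ee_pos: [0.4433, 0.0633, 0.3031]
ee_rot: [0.995, 0.095, 0.001, 0.0]
wrist_force: [0.3, -1.1, -0.5]
width: 0.0857
t 14.3 tcp [0.4433 0.0633 0.3031] F [ 0.3 -1.1 -0.5] w 0.0857 delta [ 37.4  -0.7 203.1] spin 0.01
(-0.081, 0, 0.064) [320.8 116.8]
(-0.107, 0, 0.064) [320.8 147.6]
(-0.125, 0, 0.064) [320.8 168. ]
(0, -0.0465, 0.114) [392.4  -5.7]
```

View pics/final.png

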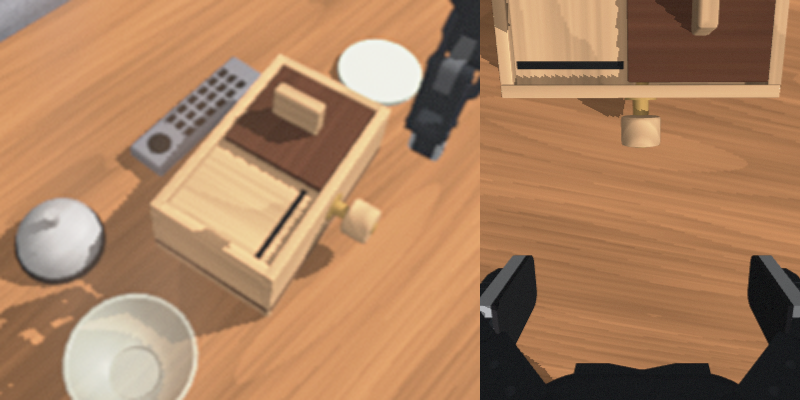

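View pics/ftop.png

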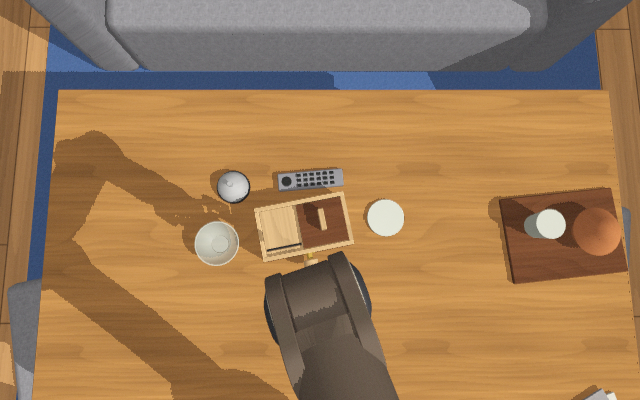

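The knob's front edge is at row 147, matching the home prediction of 147.6 (out would be 168). The panel is shut against the end wall, and the bell (234,186), dish (217,244), remote (310,180) and coaster (386,217) sit at their starting pixels.

```bash
python3 -c "
from plant import robot
print(robot.hand_in())"
```

```text
the job is handed in; nothing more can be done
None
```

The puzzle box is shut and the knob is fully home, and I handed the job in at about 14.5 s of the 56 s allowed.

I did it in the order asked:
1. **Knob out:** I pulled it 18 mm, and it stayed out after I let go.
2. **Panel shut:** I slid it about 83 mm, until it stopped against 10 N.
3. **Knob home:** I pushed it back 18 mm to a firm stop, let go and raised the gripper clear of everything.

- **Final pictures:** The knob's front edge is at pixel row 147, against a predicted 147.6 for home and 168 for out. The panel sits against the end wall. The remote, dish, coaster and bell show at the same pixels as at the start.
- **Forces:** The highest wrist force I read, at the ends of moves, was about 18 N.
- **Disagreement:** In the wrist view, the grip bar appeared about 5 mm farther back along the box's x than its nominal centre. This did not affect the grasp.
- **Not tested:** I did not tug the panel to check the lock. The knob could only have gone home with the panel within 3 mm of shut or more than 25 mm open, and the pictures show it shut.

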